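Start the decorating turntable under the vase

TASK

Start the turntable that carries the tall-necked vase: twist its orange start knob clockwise all the way to the stop, hold it there for about a second, then let it go back to rest and take the hand away. Do not shift or tip the vase, and do not turn the orange knob of the other turntable, the one with the bowl.

Things in the scene. Friction and masses are not known exactly. Their poses are not given: they have to be found in the camera images.
- wheel_a_grip (a point): Grip point of the vase turntable's start knob: orange disc 46 mm across, on it an upright bar 44 long, 14 thick, 36 high. On the turning axis, 103 mm above the table, 11 mm under the bar's top, 43 mm over the cream box (340 x 200 x 60 mm) it sits on; bar sides are clear 23 mm below it. z up = turning axis, x along the bar (white mark at -x), y across it; axes turn with the knob.
- wheel_a_start (a joint): Turn of that knob (rad): 0 at rest, growing clockwise seen from above to the hard stop at 1.05 (60 degrees). A spring returns it to 0 (0.03 N m at rest, 0.11 N m at the stop). At rest a grey round speed dial (40 mm across, 12 mm high) lies 115 mm to its +y side and the wheel head's edge about 115 mm to its +x side.
- vase_center (a point): Centre, half-way up, of the tall-necked cream-coloured vase, 228 mm high, 120 mm across its belly, about 0.6 kg, z upright. It stands loose on the round aluminium wheel head (86 mm above the table) of its turntable, its axis about 200 mm from the start knob's axis.
- wheel_b_start (a joint): Turn of the identical orange start knob on the other turntable, which carries a brown bowl (rad): 0 at rest, up to 1.05 clockwise. To be left at rest.
Not all that is in view belongs to the job. What is shaped like the part that bears vase_center but green is not meant.

How it is judged:
On the way:
1. the start knob of the vase's turntable is turned clockwise to its stop (within 10 degrees) and held there for half a second (value of joint wheel_a_start above 0.87 rad), for 0.5 s.
At the end, for the whole second after the job is handed in: The start knob of the vase's turntable is back at rest (within 0.15 rad) and still, the other start knob is at rest (within 0.15 rad), and the vase stands upright (within 10 degrees) within 20 mm of where it stood (value of joint each of wheel_a_start, wheel_b_start below 0.15 rad and velocity of joint wheel_a_start below 0.1 rad/s and distance of vase_center from where it was at the start of the episode below 0.02 m and angle between vase_center's own z axis and vertical below 0.17 rad); the robot touches nothing.
It fails at once if the other turntable's start knob is turned more than 0.25 rad (value of joint wheel_b_start above 0.25 rad).
It fails at once if the vase is shifted or tipped by more than 20 mm at its centre (distance of vase_center from where it was at the start of the episode above 0.02 m).
It also fails if it takes over 32 s, if anything falls off the work surface, if the arm or the gripper's body presses on something with over 40 N, if the wrist force passes 120 N, or if a joint passes its speed limit or range.

ROBOT

A 6-joint arm with a two-finger parallel gripper is mounted at the origin on the work surface. World frame = base frame: x ahead of the robot, y to its left, z up, the work surface at z = 0. Lengths are in m, angles in rad, forces in N, time in s.
With the tool pointing down it reaches from about 0.35 to 0.85 m from the base axis. Payload 8.1 kg.
Tool frame: the origin (TCP) lies between the finger pads; the fingertips stand 8 mm ahead of it and the grasp point (between the pads) lies 11 mm behind it (manip.nose_length is the distance from the TCP to the fingertips, in m); z points along the fingers, y is the direction in which the jaws open and shut (so a half turn about z gives the same grasp; the last joint's range is limited). The gripper opens to 85 mm and grips with 20 to 120 N. Pads are 22 mm wide; open, the fingers measure 114 mm over their backs; the gripper's body (76 mm by 85 mm) begins 54 mm behind the grasp point. The pads swing forward as they close: fully open they stand 13 mm farther back than shut.
Start: joints at [1.056, 0.13, 1.488, -0, 1.523, -0.085], TCP at [0.25, 0.545, 0.239] pointing down, gripper open.
Joint ranges: [-2.96, 2.96], [-0.89, 2.26], [0.02, 2.5], [-1.34, 4.48], [0, 2.73], [-2.66, 2.66]. Speed limits (rad/s): [2.39, 2.39, 2.79, 3.14, 3.14, 3.14].

INTERFACE

Orientations are given as [roll, pitch, yaw] about the fixed x, y, z axes, in that order (R = Rz(yaw) Ry(pitch) Rx(roll)).
In Python, from workcell import manip, viewer, workorder, spotter gives the robot as it stands.
- The arm moves only by the tool send_rows, never from a script. Its argument "rows" is a list of rows, each a list of 7 numbers: the turn, a rotation vector about the tool's x, y, z in rad, then the shift along the tool's x, y, z in mm, then the finger opening in mm, from 0 to 85.4. A call has 1 to 5 rows; each row is the pose to reach, as a shift and turn from the pose commanded when the call began, along the tool's axes at that moment; what a row does not reach only later rows make up. A row lasts 1/8 s, in which the tool goes at most 62.5 mm and 10.7 degrees, less where a joint would pass 70% of its speed; a pose out of reach is approached as far as the arm can. A call with a gripper value outside its range is refused whole. The fingers move at their own pace and stop on an object; the grip force is fixed at half the most. Time passes only in rows, so rows that repeat a pose let the fingers close. It gives the time, the measured TCP pose, the force and the opening at its end, in the units of the state.
- manip.observe(): the state, without advancing time (a new reading comes with each control period).
- viewer.camera(name): name is "scene" or "top" or "wrist"; returns a dict with "color" (480x640x3 uint8, blue, green, red), "fx", "fy", "cx", "cy" (pixels), "xyz" and "attitude" of the camera in the world. Camera axes: x right, y up, looking along -z (the intrinsics and any distortion apply to the point x, -y, -z); pixel columns grow to the right and rows downward; lengths in m; the calibration is good to about 2 mm. A picture is of the moment at which its call begins. There is no depth.
- workorder.hand_in(): hands the job in, once; it reports no verdict.
Trained networks look in the newest picture that a camera, given by its name, has taken for a name from the list of things; names that differ only in an ending like _2 or _b are one class to them, and where a whole thing is asked for, a point or a joint stands for the part that bears it (a point fixed in the world has none). Each returns a list of dicts, best first, with "confidence" (0 to 1); they miss things now and then, are a little off and sometimes report something else, mostly with a low value. They report only what shows in the picture. A call takes as long as a camera call. They do not tell look-alikes from the thing itself.
- spotter.silhouettes(camera, query): "mask" (480x640 bool, what is visible of it) and "bbox" ([left, top, width, height] in pixels, round what is visible of it).
The state is a dict: "t": time; "qpos": joint angles; "qvel": joint speeds; "effort": joint torques, N m; "ee_pos": TCP position; "tool_rot": TCP orientation; "contact_force": force on the tool from outside, world axes, zero at the start; "torque": the same for the moment, N m; "width": finger opening in m.
Only numpy, scipy, OpenCV 4.12 (cv2) and the standard library are available. Lean on these libraries where they do the work, as an engineer would, in place of code of your own. Each camera call takes 0.05 s, during which the arm holds its last target.

## Working session

There is one attempt and no reset: what is moved stays moved. The work goes in short steps, Python scripts to look and compute and a tool call to move; the robot and the scene stay as the last step left them, time stands still between calls to the robot, and variables do not carry over. Pictures are saved under pics/ and viewed, and the job is handed in when it is done.

Besides the shell and the picture viewer there is one more tool, called in YAML: its name, and indented under it one key for each argument. send_rows: Moves the arm, as the interface text tells. Its arguments: {"type":"object","properties":{"rows":{"type":"array"}},"required":["rows"]}

```bash
mkdir -p pics; cat > h.py <<'E'
import numpy as np, cv2
from workcell import manip, viewer, workorder, spotter
from scipy.spatial.transform import Rotation as R
def rot(a):
    a=np.array(a,float)
    return a if a.shape==(3,3) else (R.from_euler('xyz',a).as_matrix() if a.size==3 else R.from_quat(a).as_matrix())
def ray(c,u,v):
    d=np.array([(u-c['cx'])/c['fx'],-(v-c['cy'])/c['fy'],-1.0])
    return np.array(c['xyz']),rot(c['attitude'])@d
def at_z(c,u,v,z):
    o,d=ray(c,u,v); return o+d*(z-o[2])/d[2]
def proj(c,p):
    q=rot(c['attitude']).T@(np.array(p)-c['xyz']); return c['cx']+c['fx']*q[0]/-q[2], c['cy']-c['fy']*q[1]/-q[2]
E
python3 - <<'E'
from h import *
for n in ['scene','top','wrist']:
    c=viewer.camera(n); cv2.imwrite(f'pics/{n}0.png',c['color']); print(n,{k:v for k,v in c.items() if k!='color'})
    for q in ['wheel_a_start','vase_center']:
        for s in spotter.silhouettes(n,q): print(q,s['confidence'],s['bbox'])
print(manip.observe())
E
```

```text
scene {'fx': 515.7080309121274, 'fy': 515.7080309121274, 'cx': 323.98878635271825, 'cy': 243.54529261335955, 'xyz': array([ 1.38188036, -0.40417158,  0.7104546 ]), 'attitude': array([0.96721302, 0.02360474, 1.14930211])}
wheel_a_start 0.63 [215.5, 229.2, 20.3, 24.6]
vase_center 0.94 [256.7, 166.4, 63.3, 127.3]
vase_center 0.84 [145.0, 242.3, 65.3, 110.0]
top {'fx': 451.5551584927458, 'fy': 451.5551584927458, 'cx': 315.7801787808307, 'cy': 228.10482088950522, 'xyz': array([ 0.42664028, -0.06266073,  1.05889336]), 'attitude': array([ 0.19429789, -0.00911184, -1.55156342])}
wheel_a_start 0.9 [381.2, 295.8, 21.0, 22.1]
vase_center 0.91 [427.0, 206.9, 60.8, 51.6]
vase_center 0.68 [332.0, 184.5, 57.2, 59.4]
wrist {'fx': 366.08028069787855, 'fy': 366.08028069787855, 'cx': 317.6424255574783, 'cy': 233.51753807266994, 'xyz': array([0.1729479 , 0.57963718, 0.37410147]), 'attitude': array([-3.33001677e-01, -5.59424026e-05,  1.14081091e+00])}
{'t': 0.45, 'qpos': array([ 1.05558242e+00,  1.30454594e-01,  1.48828773e+00, -1.97680241e-05,
        1.52301327e+00, -8.53659686e-02]), 'qvel': array([-6.77473888e-04, -1.40507536e-04, -1.70437381e-03,  5.91634612e-05,
        7.33747809e-04,  3.09994410e-04]), 'effort': array([ 2.49029399e-04, -5.68598700e+01, -5.00227547e+01, -3.73371004e-04,
        3.96512347e-03,  3.89325794e-05]), 'ee_pos': array([0.24998533, 0.5453939 , 0.23921135]), 'tool_rot': array([-3.14142863e+00,  5.78109656e-06,  2.71174566e+00]), 'contact_force': array([ 0.26143629, -0.23215158,  0.09920198]), 'torque': array([-0.01402925,  0.02193623,  0.02284666]), 'width': 0.0852531355310331}
```

View pics/scene0.png

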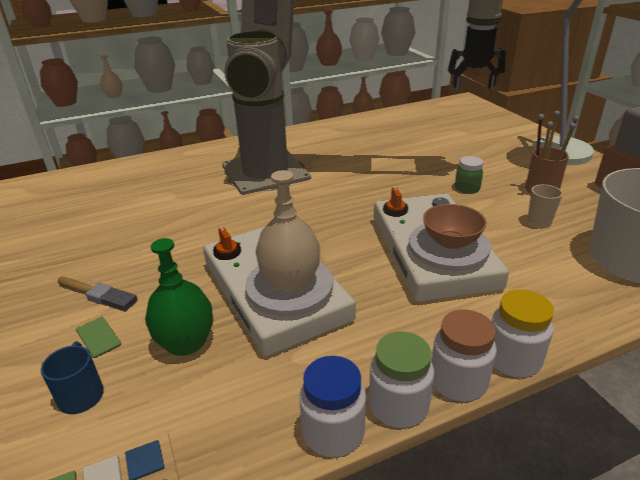

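View pics/top0.png

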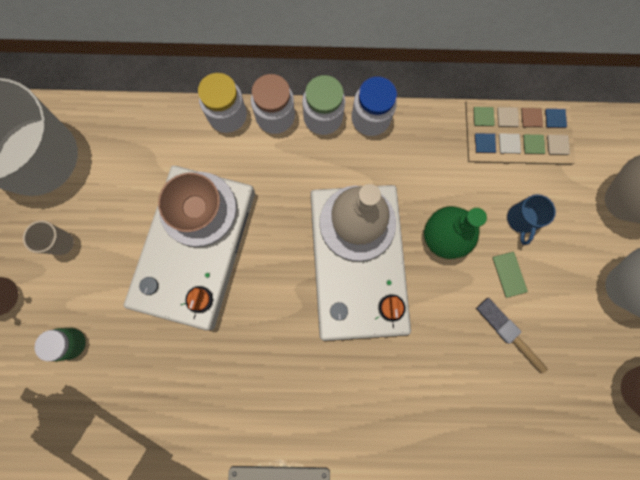

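The top view shows two orange knobs, at (392,307) and (199,299). The first sits on the box with the cream vase (362,215) and the second on the box with the bowl (190,203). The green vase at (452,232) is the decoy. The knob meant is (392,307), which I'll confirm in an enlarged crop.

```bash
python3 - <<'E'
from h import *
c=viewer.camera('top'); im=c['color']
a=cv2.resize(im[270:350,310:420],None,fx=7,fy=7,interpolation=cv2.INTER_CUBIC)
cv2.imwrite('pics/crop_top.png',a)
s=viewer.camera('scene')
cv2.imwrite('pics/crop_scene.png',cv2.resize(s['color'][210:280,190:290],None,fx=7,fy=7,interpolation=cv2.INTER_CUBIC))
for cam,cc in (('top',c),('scene',s)):
  for d in spotter.silhouettes(cam,'wheel_a_start'):
    m=d['mask']; v,u=np.nonzero(m); print(cam,d['confidence'],u.mean(),v.mean())
hsv=cv2.cvtColor(im,cv2.COLOR_BGR2HSV)
m=cv2.inRange(hsv,(3,150,110),(18,255,255)); m[:, :370]=0; m[:,415:]=0; m[:280]=0; m[330:]=0
v,u=np.nonzero(m); print(len(u),u.mean(),v.mean(),u.min(),u.max(),v.min(),v.max())
# box top corners, approx pix
for n,(u,v) in dict(tl=(312,190),tr=(395,186),br=(409,333),bl=(320,339)).items(): print(n,at_z(c,u,v,.06))
for z in (.075,.114): print(z,at_z(c,392,307.5,z))
print('dial',at_z(c,339,311,.072))
# wheel head ellipse
print('bar up from scene', [proj(s,at_z(c,392,307.5,z)) for z in (.075,.114)])
E
```

```text
top 0.93 392.01881720430106 307.755376344086
scene 0.92 224.89795918367346 241.69132653061226
304 391.94407894736844 306.5131578947368 382 403 297 317
tl [ 0.71218261 -0.05760381  0.06      ]
tr [ 0.72588723 -0.24830235  0.06      ]
br [ 0.39670349 -0.27374411  0.06      ]
bl [ 0.38048945 -0.08173051  0.06      ]
0.075 [ 0.44991877 -0.23507193  0.075     ]
0.114 [ 0.44899604 -0.22823782  0.114     ]
dial [ 0.44035373 -0.12134556  0.072     ]
bar up from scene [(np.float64(226.4687657898234), np.float64(246.07175755651022)), (np.float64(227.07885786044113), np.float64(230.06700328754027))]
```

View pics/crop_top.png

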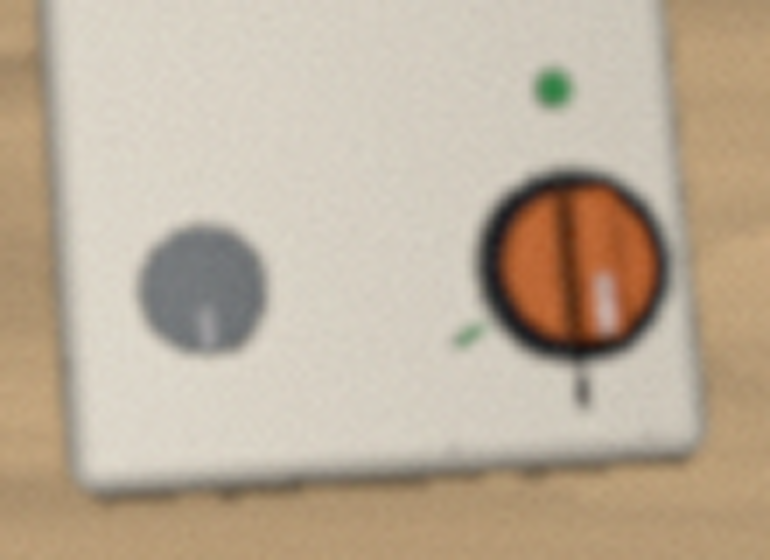

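View pics/crop_scene.png

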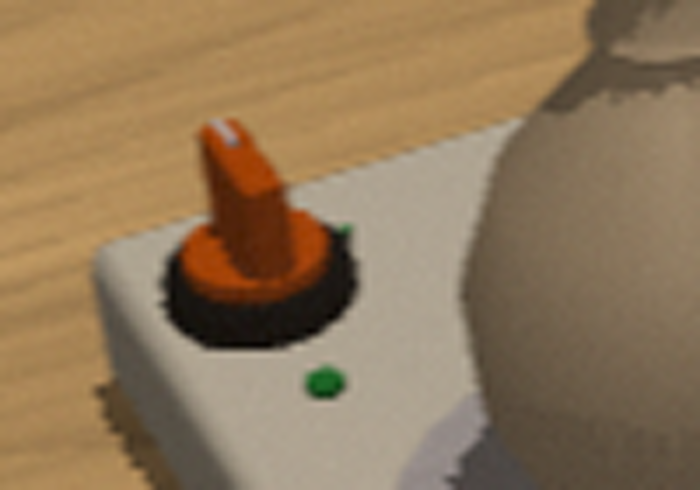

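Confirmed: this knob shares its box with the cream vase. The disc centre and the dial-plus-115 mm check agree on an axis at about (0.450, -0.235), with the bar yawed about 4.3°. I'll move over now at the current height, with clear space below.

send_rows:
  rows:
    - [0,0,0,-34,-42,0,85]
    - [0,0,0,-68,-84,0,85]
    - [0,0,0,-101,-125,0,85]
    - [0,0,0,-135,-167,0,85]
    - [0,0,0,-169,-209,0,85]

```text
t: 1.27
ee_pos: [0.3167, 0.2835, 0.2395]
tool_rot: [3.141, 0.001, 2.712]
contact_force: [0.6, 0.6, -1.0]
width: 0.0853
```

send_rows:
  rows:
    - [0,0,0,-34,-42,0,85]
    - [0,0,0,-68,-84,0,85]
    - [0,0,0,-101,-125,0,85]
    - [0,0,0,-135,-167,0,85]
    - [0,0,0,-169,-209,0,85]

```text
t: 1.9
ee_pos: [0.3833, 0.0229, 0.2397]
tool_rot: [3.141, 0.001, 2.712]
contact_force: [1.4, 0.1, -0.3]
width: 0.085
```

send_rows:
  rows:
    - [0,0,-0.1,-34,-42,0,85]
    - [0,0,-0.2,-68,-84,0,85]
    - [0,0,-0.3,-101,-125,0,85]
    - [0,0,-0.4,-135,-167,0,85]
    - [0,0,-0.505,-169,-209,0,85]

```text
t: 2.52
ee_pos: [0.4499, -0.2378, 0.2396]
tool_rot: [-3.141, 0.001, -3.063]
contact_force: [-0.3, -0.3, 1.1]
width: 0.0851
```

```bash
python3 - <<'E'
from h import *
c=viewer.camera('wrist'); cv2.imwrite('pics/wrist1.png',c['color'])
s=viewer.camera('scene'); cv2.imwrite('pics/scene1.png',s['color'])
o=manip.observe(); print(o['t'],o['ee_pos'],o['tool_rot'],o['qpos'],o['contact_force'])
print(c['xyz'],c['attitude'])
for d in spotter.silhouettes('wrist','wheel_a_start'):
    v,u=np.nonzero(d['mask']); print(d['confidence'],d['bbox'],u.mean(),v.mean())
p=np.array([.4495,-.235]);
for z in (.114,.078): print(proj(c,[*p,z]))
E
```

```text
2.625 [ 0.44963781 -0.24009056  0.23854306] [-3.14066899e+00 -9.91586519e-04 -3.06724822e+00] [-5.90123130e-01 -1.14915497e-01  1.73615099e+00 -1.34028906e-03
  1.52056826e+00 -2.23519691e+00] [-0.10033007  0.98664582  0.21628358]
[ 0.36539479 -0.24503664  0.37466361] [-3.33995376e-01  3.01515440e-04  1.64886504e+00]
0.84 [289.7, 185.0, 58.1, 66.8] 320.14291385470426 215.683604605002
(np.float64(322.3524505682956), np.float64(226.17540905115337))
(np.float64(321.8452728709057), np.float64(212.9597473262907))
```

View pics/wrist1.png

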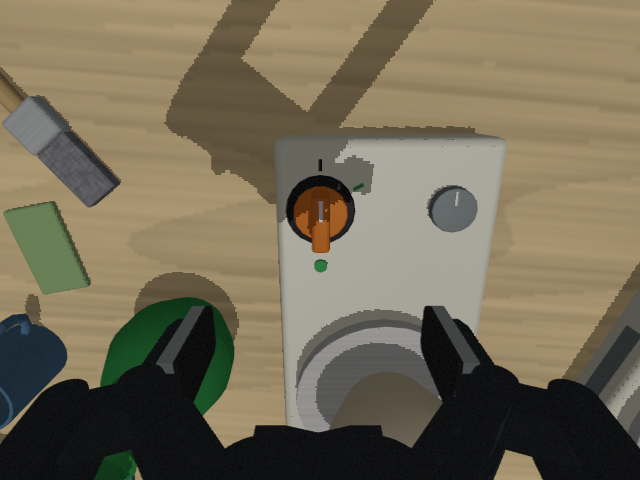

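View pics/scene1.png

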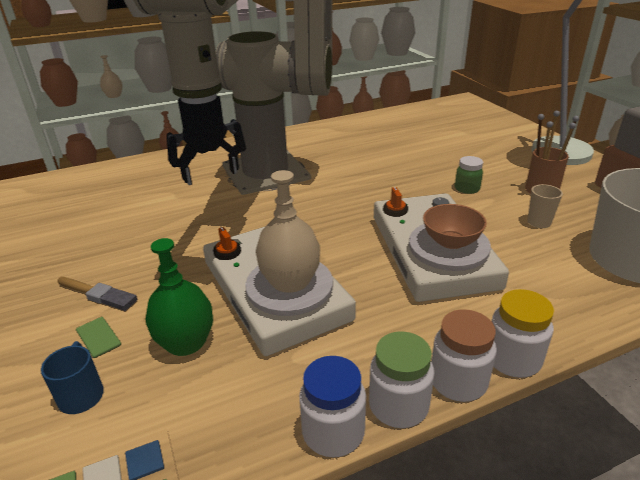

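The wrist view shows the bar upright in the image at u≈321 with its white mark on the near side (v≈205). It agrees with the projected estimate to about 1 mm, so the yaw is right. I'll shift 4 mm along tool y and descend.

send_rows:
  rows:
    - [0,0,0,0,4,20,85]
    - [0,0,0,0,4,50,85]
    - [0,0,0,0,4,80,85]
    - [0,0,0,0,4,100,85]
    - [0,0,0,0,4,115,85]

```text
t: 3.3
ee_pos: [0.4485, -0.2297, 0.1223]
tool_rot: [3.14, -0.001, -3.065]
contact_force: [-0.2, -0.4, 1.1]
width: 0.085
```

send_rows:
  rows:
    - [0,0,0,0,0,10,85]
    - [0,0,0,0,0,20,85]
    - [0,0,0,0,0,27,85]
    - [0,0,0,0,0,27,60]
    - [0,0,0,0,0,27,40]

```text
t: 3.92
ee_pos: [0.4496, -0.2321, 0.0977]
tool_rot: [-3.141, 0.001, -3.067]
contact_force: [-0.9, 0.8, 0.7]
width: 0.051
```

```bash
python3 - <<'E'
from h import *
c=viewer.camera('wrist'); cv2.imwrite('pics/wrist2.png',c['color'])
s=viewer.camera('scene'); cv2.imwrite('pics/scene2.png',cv2.resize(s['color'][100:320,120:400],None,fx=2.5,fy=2.5))
o=manip.observe(); print(o['t'],o['ee_pos'],o['tool_rot'],o['contact_force'],o['width'])
E
```

```text
4.025 [ 0.44966667 -0.23208502  0.09784911] [-3.14102015e+00  7.57420048e-04 -3.06650471e+00] [-0.03642262 -0.32729466 -0.45269725] 0.03986450408537472
```

View pics/wrist2.png

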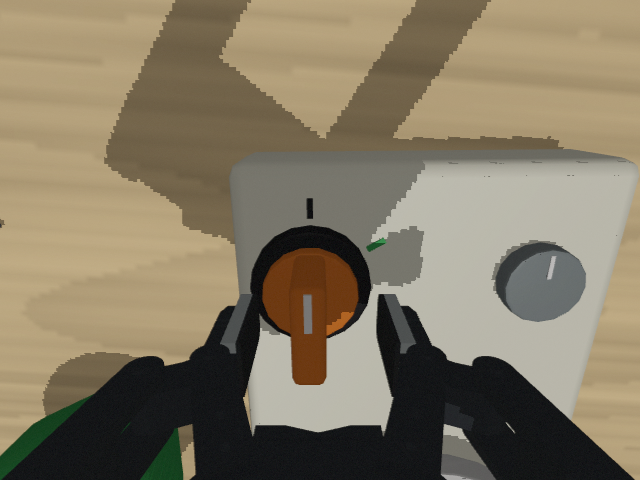

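View pics/scene2.png

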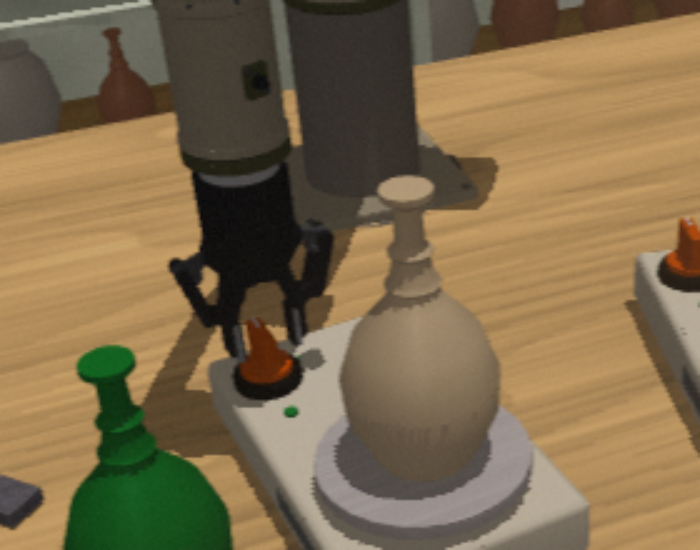

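The bar at u≈309 sits about 4 mm off the finger centre (u≈318). That matches the measured TCP y of -0.232 against the knob at -0.236. I'll check the along-bar position before closing.

```bash
python3 - <<'E'
from h import *
c=viewer.camera('wrist')
a=0.075; ex=np.array([np.cos(a),np.sin(a)])
for p in ([.4495,-.236],):
  for s in (-.022,.022):
    for z in (.114,.078): print(s,z,proj(c,[*(np.array(p)+s*ex),z]))
  for s in (-.023,.023): print('disc',s,proj(c,[*(np.array(p)+s*ex),.078]))
cv2.imwrite('pics/w3.png',cv2.resize(c['color'][210:400,230:400],None,fx=3,fy=3))
E
```

```text
-0.022 0.114 (np.float64(308.865143343433), np.float64(288.39611227192944))
-0.022 0.078 (np.float64(310.6945827878638), np.float64(251.311706231039))
0.022 0.114 (np.float64(309.7378667392307), np.float64(386.3714287326104))
0.022 0.078 (np.float64(311.2579591154469), np.float64(333.85365756413285))
disc -0.023 (np.float64(310.68064436133795), np.float64(249.26954565803993))
disc 0.023 (np.float64(311.26972291312694), np.float64(335.5772067586128))
```

View pics/w3.png

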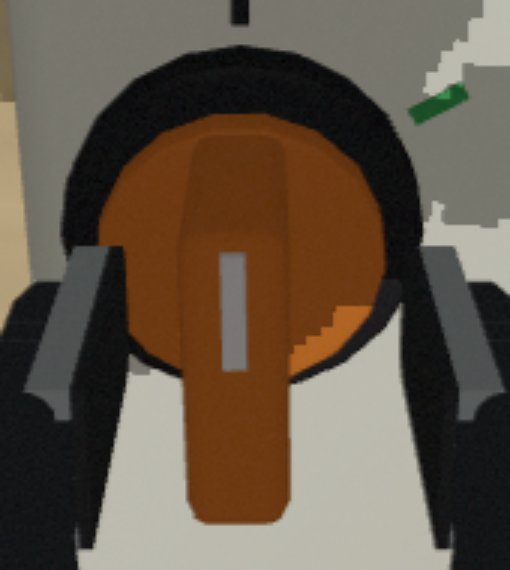

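The projected bar and disc edges match the picture to 1–2 px. Now I'll shift -4 mm and close.

send_rows:
  rows:
    - [0,0,0,0,-4,0,40]
    - [0,0,0,0,-4,1,25]
    - [0,0,0,0,-4,2,10]
    - [0,0,0,0,-4,2,5]
    - [0,0,0,0,-4,2,5]

```text
t: 4.7
ee_pos: [0.4496, -0.2358, 0.0958]
tool_rot: [-3.142, -0.0, -3.066]
contact_force: [-2.2, 1.2, 4.7]
width: 0.0128
```

```bash
python3 - <<'E'
from h import *
c=viewer.camera('wrist'); cv2.imwrite('pics/w4.png',c['color'])
o=manip.observe(); print(o['t'],o['ee_pos'],o['tool_rot'],o['contact_force'],o['torque'],o['width'])
E
```

```text
4.75 [ 0.44967841 -0.23580046  0.09580845] [-3.14149731e+00  4.55408389e-05 -3.06631820e+00] [-2.46130977  1.79649806  5.13043635] [0.2111612  0.40217165 0.01869317] 0.01300217153369111
```

View pics/w4.png

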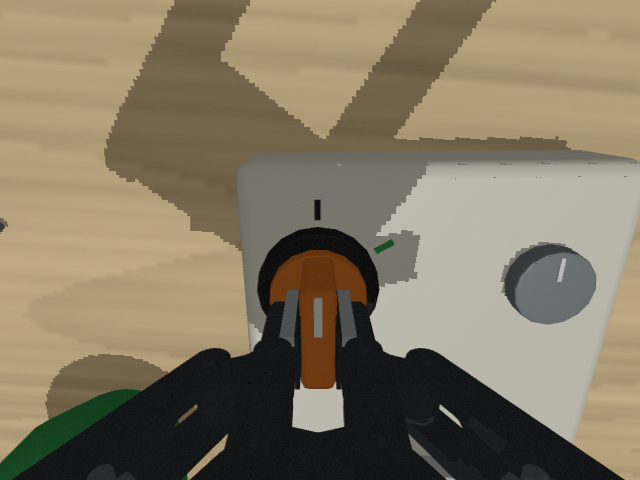

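It has gripped, with the width at 13 mm. The green end tick lies clockwise of rest, so I turn +z about the tool.

send_rows:
  rows:
    - [0,0,0.12,0,0,0,5]
    - [0,0,0.26,0,0,0,5]
    - [0,0,0.42,0,0,0,5]
    - [0,0,0.57,0,0,0,5]
    - [0,0,0.7,0,0,0,5]

```text
t: 5.38
ee_pos: [0.4497, -0.2356, 0.0958]
tool_rot: [3.141, -0.0, 2.512]
contact_force: [-2.3, 3.1, 5.8]
width: 0.0129
```

send_rows:
  rows:
    - [0,0,0.12,0,0,0,5]
    - [0,0,0.22,0,0,0,5]
    - [0,0,0.3,0,0,0,5]
    - [0,0,0.33,0,0,0,5]
    - [0,0,0.34,0,0,0,5]

```text
t: 6.0
ee_pos: [0.4498, -0.2355, 0.0958]
tool_rot: [3.141, -0.0, 2.176]
contact_force: [-1.5, 2.7, 5.8]
width: 0.0129
```

```bash
python3 - <<'E'
from h import *
c=viewer.camera('wrist'); cv2.imwrite('pics/w5.png',c['color'])
o=manip.observe(); print(o['t'],o['ee_pos'],o['tool_rot'],o['contact_force'],o['torque'],o['width'])
E
```

```text
6.05 [ 0.44979894 -0.23544558  0.09576892] [ 3.14118085e+00 -2.50194567e-04  2.17620924e+00] [-1.48413436  2.19057694  6.40763247] [0.42332383 0.30643647 0.1277487 ] 0.013120934153972162
```

View pics/w5.png

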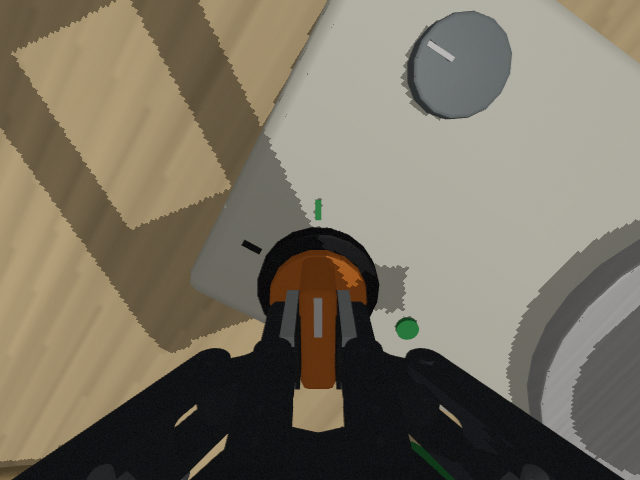

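The bar now lines up with the green tick at (318,209) after a 1.04 rad turn. I'll hold for about 1.2 s, then turn back with the knob.

send_rows:
  rows:
    - [0,0,0.01,0,0,0,5]
    - [0,0,0.01,0,0,0,5]
    - [0,0,0.01,0,0,0,5]
    - [0,0,0.01,0,0,0,5]
    - [0,0,0.01,0,0,0,5]

```text
t: 6.68
ee_pos: [0.4498, -0.2355, 0.0958]
tool_rot: [3.141, -0.0, 2.167]
contact_force: [-1.2, 2.3, 5.6]
width: 0.0131
```

send_rows:
  rows:
    - [0,0,0,0,0,0,5]
    - [0,0,0,0,0,0,5]
    - [0,0,0,0,0,0,5]
    - [0,0,0,0,0,0,5]
    - [0,0,0,0,0,0,5]

```text
t: 7.3
ee_pos: [0.4498, -0.2355, 0.0958]
tool_rot: [3.141, -0.0, 2.167]
contact_force: [-2.0, 2.9, 5.6]
width: 0.013
```

send_rows:
  rows:
    - [0,0,-0.12,0,0,0,5]
    - [0,0,-0.26,0,0,0,5]
    - [0,0,-0.42,0,0,0,5]
    - [0,0,-0.57,0,0,0,5]
    - [0,0,-0.7,0,0,0,5]

```text
t: 7.92
ee_pos: [0.4497, -0.2356, 0.0958]
tool_rot: [3.141, -0.0, 2.872]
contact_force: [-2.3, 0.7, 5.5]
width: 0.0128
```

send_rows:
  rows:
    - [0,0,-0.12,0,0,0,5]
    - [0,0,-0.22,0,0,0,5]
    - [0,0,-0.3,0,0,0,5]
    - [0,0,-0.34,0,0,0,5]
    - [0,0,-0.35,0,0,0,5]

```text
t: 8.55
ee_pos: [0.4497, -0.2358, 0.0958]
tool_rot: [-3.142, 0.0, -3.065]
contact_force: [-2.4, 0.4, 5.2]
width: 0.0133
```

send_rows:
  rows:
    - [0,0,0,0,0,0,10]
    - [0,0,0,0,0,0,25]
    - [0,0,0,0,0,0,45]
    - [0,0,0,0,0,0,60]
    - [0,0,0,0,0,0,60]

```text
t: 9.18
ee_pos: [0.4496, -0.2358, 0.0952]
tool_rot: [3.142, -0.0, -3.066]
contact_force: [0.7, -0.9, 0.1]
width: 0.0597
```

send_rows:
  rows:
    - [0,0,0,0,0,-15,60]
    - [0,0,0,0,0,-45,60]
    - [0,0,0,0,0,-85,60]
    - [0,0,0,0,0,-120,60]
    - [0,0,0,0,0,-140,60]

```text
t: 9.8
ee_pos: [0.4504, -0.2363, 0.2386]
tool_rot: [-3.139, 0.003, -3.066]
contact_force: [-0.3, 0.7, 0.1]
width: 0.0602
```

```bash
python3 - <<'E'
from h import *
c=viewer.camera('wrist'); cv2.imwrite('pics/w6.png',c['color'])
s=viewer.camera('scene'); cv2.imwrite('pics/s6.png',s['color'])
s0=cv2.imread('pics/scene1.png')
for d in spotter.silhouettes('scene','vase_center'): print(d['confidence'],d['bbox'])
d=cv2.absdiff(s0,s['color']).max(2); print('changed px vase/bowl area',(d[160:350,205:510]>50).sum())
o=manip.observe(); print(o['t'],o['ee_pos'],o['tool_rot'],o['contact_force'],o['width'])
E
```

```text
0.94 [254.5, 168.4, 66.4, 124.9]
0.8 [143.1, 238.2, 68.4, 116.5]
changed px vase/bowl area 121
9.95 [ 0.45010734 -0.23614298  0.2362384 ] [-3.14026754e+00  1.66771395e-03 -3.06641463e+00] [ 0.55246056  0.67207157 -0.43862877] 0.060104780392888336
```

View pics/w6.png

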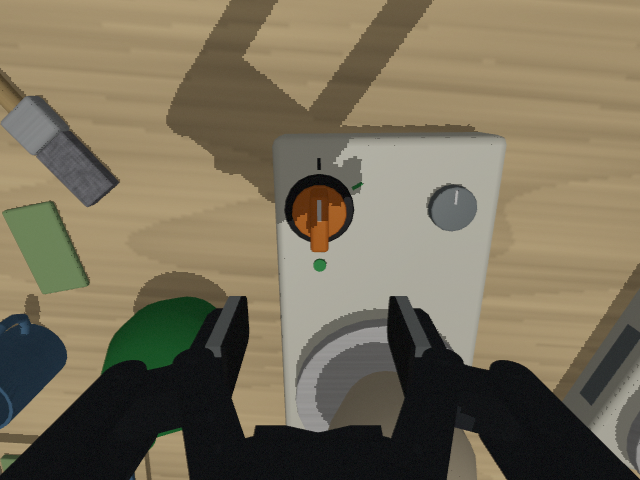

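View pics/s6.png

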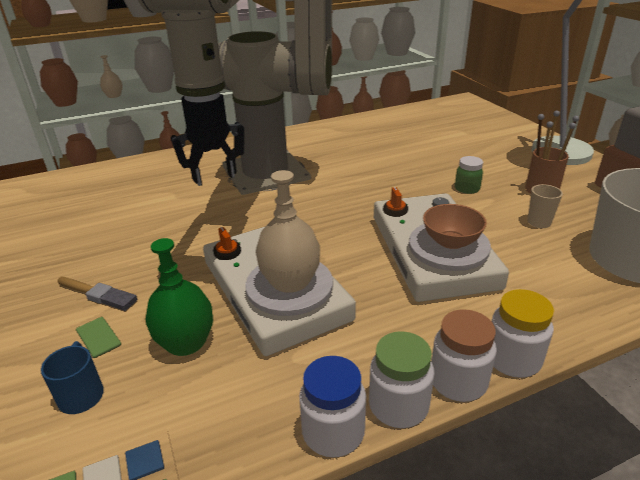

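The wrist view shows the knob at rest, with its mark (320,208) pointing at the black tick (319,163). In the scene view the vase (287,240) and the bowl's knob (396,203) look unmoved, and the hand is clear.

```bash
python3 -c "
from h import *
print(workorder.hand_in())"
```

```text
the job is handed in; nothing more can be done
None
```

I twisted the vase turntable's start knob clockwise about 60° to its stop, held it there for about 1.2 s, and turned it back to rest. Then I opened the fingers, raised the hand about 140 mm clear, and handed the job in at about 10 s.

**At the stop:** the hand had turned 1.04–1.05 rad, and the bar lined up with the green end tick in the wrist picture. I can't read the knob's angle directly, so this rests on the hand's turn and that picture.

**After letting go:**
- **Vase knob:** its white mark points at the black rest tick.
- **Vase and other knob:** the vase and the bowl turntable's knob look unmoved. Only 121 pixels around them changed between the scene pictures before and after. The vase's detected outline differs by 2–3 px, which is about the detector's own scatter.
- **Robot:** the contact force reads below 1 N, so the robot touches nothing.

No check failed or disagreed; the hand-in gave no verdict.

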